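Press the pliers back into their shaped places in the angled tool stand

ROBOT

A 7-joint arm with a two-finger parallel gripper is mounted at the origin on a cart in front of the work surface, level with it; the furniture and walls round the work are solid. World frame = base frame: x ahead of the robot, y to its left, z up, the work surface at z = 0. Lengths are in m, angles in rad, forces in N, time in s.
With the tool pointing down it reaches from about 0.425 to 0.95 m from the base axis. Payload 16.7 kg.
Tool frame: the origin (TCP) lies on the centre line of the jaws, within the pads' length; the fingertips stand 17 mm ahead of it and the grasp point (between the pads) lies 2 mm behind it (robot.tip_extent is the distance from the TCP to the fingertips, in m); z points along the fingers, y is the line along which they close (so a half turn about z gives the same grasp; the last joint's range is limited). The gripper opens to 94 mm and grips with 3 to 60 N. Pads are 16 mm wide; open, the fingers measure 119 mm over their backs; the gripper's body (75 mm by 177 mm) begins 78 mm behind the grasp point.
Start: joints at [-0.149, 0.426, 0.074, 1.606, -0.034, 1.111, -0.067], TCP at [0.675, -0, 0.222] pointing down, gripper open.
Joint ranges: [-2.85, 2.85], [-0.5, 2.14], [-1.23, 1.37], [0.21, 2.46], [-1.02, 4.16], [0.16, 2.05], [-2.73, 2.73]. Speed limits (rad/s): [1.89, 1.89, 2.39, 2.39, 3.01, 3.01, 3.01].

INTERFACE

Orientations are given as a unit quaternion [w, x, y, z].
In Python, from cell import robot gives the robot as it stands.
- The arm moves only by the shell command python3 nudge.py 'ROWS' [OPENING] [FORCE]. ROWS is one flat JSON list of numbers that holds 1 to 8 rows one after another, with no inner brackets; each row has 6 numbers: dx, dy, dz in cm, then a rotation vector rx, ry, rz in units of 0.05 rad; each row is the pose to reach, as a shift and turn from the pose commanded when the command began, along the tool's axes at that moment; what a row does not reach only later rows make up. A row lasts 1/10 s, in which the tool goes at most 0.05 m and 0.15 rad, less where a joint would pass 70% of its speed; a pose out of reach is approached as far as the arm can. OPENING is the finger opening in m, set as the command begins (- or left out keeps the last). The fingers move at their own pace and stop on an object; FORCE is the grip in N (left out, the last holds). Time passes only in rows, so rows that do not move let the fingers close. It prints the time, the measured TCP pose, the force, the opening and the grip force at its end. Input that does not fit is refused with a message, and nothing moves.
- robot.read_state(): the state, without advancing time (a new reading comes with each control period).
- robot.grab_frame(name): name is "scene" or "side" or "wrist"; returns the picture (400x640x3 uint8, red, green, blue); there is no depth.
- robot.camera_info(name): a dict with "fx", "fy", "cx", "cy" (pixels), "pose" (4x4, takes a point from camera to world coordinates). Camera axes: x right, y down, z forward; pixel columns grow to the right and rows downward; lengths in m; the calibration is good to about 2 mm. A picture is of the moment at which its call begins: read the wrist's pose just before it. camera_info takes no time and is no camera call; for the wrist camera it gives the pose at the moment of the call.
- robot.sign_off(): hands the job in; it is judged then, once.
The state is a dict: "time": time; "joint_positions": joint angles; "dq": joint speeds; "joint_torque": joint torques, N m; "eef_pos": TCP position; "eef_rot": TCP orientation; "wrist_force": force on the tool from outside, world axes, zero at the start; "moment": the same for the moment, N m; "width": finger opening in m; "grasp_force": force on a finger pad.
Only numpy, scipy, OpenCV 4.12 (cv2) and the standard library are available. Lean on these libraries where they do the work, as an engineer would, in place of code of your own. Each camera call takes 0.05 s, during which the arm holds its last target. There are 200 camera calls.

TASK

The side cutters were tossed across the long-nose pliers' place in the angled tool stand, and the long-nose pliers still lie out on the bench. Put both away: press each into the cutout of its own shape, nose to the nose end, until it lies flat on the yellow bottom with both handles snapped down under the small spring nubs. Do not shove or knock over the spray can or the jar.

Things in the scene. Friction and masses are not known exactly. Their poses are not given: they have to be found in the camera images.
- stand: Blue sheet-steel bench stand, 204 x 307 mm, that carries three black-over-yellow tool inserts side by side on a bed sloping 25 degrees; 0.02 m high at the low edge, 0.12 m at the high edge. Fixed to the bench. Origin: at bench height under the bed's centre; -x points downhill, y along the row of inserts.
- long_nose_insert: Cutout of the long-nose pliers (175 mm long), nose end uphill. Fixed; the two pliers' inserts may swap places. Origin: centre of the cutout's yellow floor; z out of the insert, square to its slope; -x to the nose end. A tool is home when its frame coincides with this one. 196 mm long (x), 119 wide, black top 16 mm above the floor; about 2 mm clearance round the tool, bevelled mouth.
- long_nose_trough (a point): Mid-floor of the finger trough that crosses the whole long-nose insert along y, 36 mm long (x), 16 mm deep like the cutout: here a gripper closing along y can hold the handles down to the floor and let go. A black tongue, up to 20 mm wide and as high as the insert's top, stands between the two handle slots. Axes as the insert's.
- long_nose_snap (a point): Midpoint between the two spring nubs of the long-nose insert (7 mm grey balls, centres 24 mm to either side along y, 12.5 mm above the floor), which stick into the handle slots from outside. The handles stop on them about 10 mm above the floor, need a push of 5 to 8 N to snap past, and are then held down. Axes as the insert's.
- cutter_insert: Cutout of the side cutters (165 mm long, short nose), nose end downhill. Fixed; the two pliers' inserts may swap places. Origin: centre of the cutout's yellow floor; z out of the insert, square to its slope; -x to the nose end. A tool is home when its frame coincides with this one. 196 mm long (x), 119 wide, black top 16 mm above the floor; about 2 mm clearance round the tool, bevelled mouth.
- cutter_trough (a point): Mid-floor of the finger trough that crosses the whole cutter insert along y, 36 mm long (x), 16 mm deep like the cutout: here a gripper closing along y can hold the handles down to the floor and let go. A black tongue, up to 20 mm wide and as high as the insert's top, stands between the two handle slots. Axes as the insert's.
- cutter_snap (a point): Midpoint between the two spring nubs of the cutter insert (7 mm grey balls, centres 23 mm to either side along y, 12.5 mm above the floor), which stick into the handle slots from outside. The handles stop on them about 10 mm above the floor, need a push of 5 to 8 N to snap past, and are then held down. Axes as the insert's.
- driver_insert: Narrow insert (59 mm) at the +y end of the stand, with a black-handled screwdriver already home in it (held fast, 172 x 26 mm, standing 10 mm above the insert's top). Origin: centre of its cutout's floor, z out of the insert.
- long_nose_pliers: Rigid long-nose pliers, grey jaws, dark handles, 171 x 52 x 12 mm, 0.16 kg, flat on the bench at any yaw. Origin: centre of the underside; nose toward -x (tip at x = -85 mm), z up; symmetric about the x axis. Both handles together are 51 mm wide and near parallel at x = +35 to +55 mm: a good grasp is at x = +44 mm, closing along y. Centre of mass near x = +4 mm.
- side_cutters: Rigid side cutters, black handles, short grey head, 161 x 57 x 13 mm, about 0.18 kg, at first lying on the long-nose insert's slope, head roughly downhill. Origin: centre of the underside; head toward -x (tip at x = -80 mm), z square to its flat side. The handles together are 57 mm wide at x = +30 mm and 50 mm, near parallel, at x = +36 to +58 mm: a good grasp is at x = +47 mm, closing along y.
- spray_can: Blue spray can with a white cap, 55 mm across, 190 mm tall. Origin: centre of the underside. Bystander.
- red_lid_jar: Small white jar with a red lid, 50 mm across, 55 mm tall, standing close beside the nose of the long-nose pliers. Origin: centre of the underside. Bystander.
- long_nose_tip (a point): Point on the nose of the long-nose pliers, at (-80, 0, +6) mm in their frame.
- cutters_tip (a point): Point on the head of the side cutters, at (-75, 0, +6.5) mm in their frame.

How it is judged:
At the end, for the whole second after the job is handed in: Both tools lie in their own cutouts, released and at rest: each tool's origin within 4 mm along x and y and 3 mm in height of the origin of its insert, its long axis within 0.07 rad and its flat side within 0.05 rad of the insert's, nose at the nose end (x of side_cutters in the frame of cutter_insert between -0.004 and 0.004 m and y of side_cutters in the frame of cutter_insert between -0.004 and 0.004 m and z of side_cutters in the frame of cutter_insert between -0.003 and 0.003 m and angle between the x axis of side_cutters and the x axis of cutter_insert, either way round below 0.07 rad and angle between the z axis of side_cutters and the z axis of cutter_insert, either way round below 0.05 rad and x of cutters_tip in the frame of cutter_insert below -0.06 m and linear speed of each of side_cutters, long_nose_pliers below 0.01 m/s and x of long_nose_pliers in the frame of long_nose_insert between -0.004 and 0.004 m and y of long_nose_pliers in the frame of long_nose_insert between -0.004 and 0.004 m and z of long_nose_pliers in the frame of long_nose_insert between -0.003 and 0.003 m and angle between the x axis of long_nose_pliers and the x axis of long_nose_insert, either way round below 0.07 rad and angle between the z axis of long_nose_pliers and the z axis of long_nose_insert, either way round below 0.05 rad and x of long_nose_tip in the frame of long_nose_insert below -0.065 m); the robot touches nothing.
It fails at once if the spray can or the red-lidded jar is shoved (more than 30 mm) or knocked over (distance of any of spray_can, red_lid_jar from where it was at the start of the episode above 0.03 m or angle between any of spray_can, red_lid_jar's own z axis and vertical above 0.5 rad).
It also fails if it takes over 58 s, if anything falls off the work surface, if the arm or the gripper's body presses on something with over 40 N, if the wrist force passes 120 N, or if a joint passes its speed limit or range.

## Working session

There is one attempt and no reset: what is moved stays moved. The work goes in short steps, Python scripts to look and compute and a shell command to move; the robot and the scene stay as the last step left them, time stands still between calls to the robot, and variables do not carry over. Pictures are saved under pics/ and viewed, at most 10 in all, crops included, and the job is handed in when it is done.

```bash
ls; mkdir -p pics
python3 - <<'E'
from cell import robot
import cv2,numpy as np
s=robot.read_state();print(s['time'],s['eef_pos'],s['eef_rot'])
for n in['scene','side','wrist']:
    i=robot.camera_info(n);print(n,i['fx'],i['fy'],i['cx'],i['cy'],np.round(i['pose'],4).tolist())
    cv2.imwrite(f'pics/{n}0.png',robot.grab_frame(n)[:,:,::-1])
E
```

```text
cell.py
nudge.py
pics
0.0 [6.74568964e-01 9.56337157e-06 2.21769521e-01] [-4.43158413e-04  7.07108096e-01  7.07105159e-01 -4.87309763e-04]
scene 417.3499979016314 417.3499979016314 313.5556453364779 196.0472252420982 [[0.8337, -0.2419, 0.4963, 0.0898], [-0.5521, -0.3808, 0.7418, -0.6837], [0.0096, -0.8924, -0.4511, 0.5258], [0.0, 0.0, 0.0, 1.0]]
side 460.4868198018735 460.4868198018735 322.4421677035801 199.4591610489328 [[-0.8598, -0.2845, 0.424, 0.118], [-0.5105, 0.4609, -0.7259, 0.7968], [0.0111, -0.8406, -0.5415, 0.6402], [0.0, 0.0, 0.0, 1.0]]
wrist 350.89119875418214 350.89119875418214 317.50216427292827 202.44137715459237 [[1.0, 0.0016, -0.0011, 0.6746], [0.0013, -0.9734, -0.2292, 0.0654], [-0.0014, 0.2292, -0.9734, 0.3841], [0.0, 0.0, 0.0, 1.0]]
```
View pics/scene0.png

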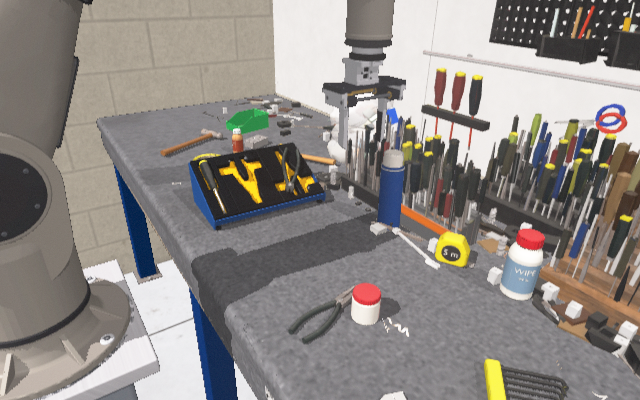

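View pics/side0.png

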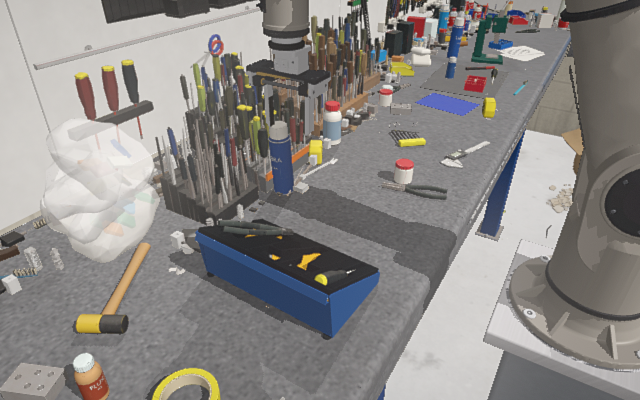

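View pics/wrist0.png

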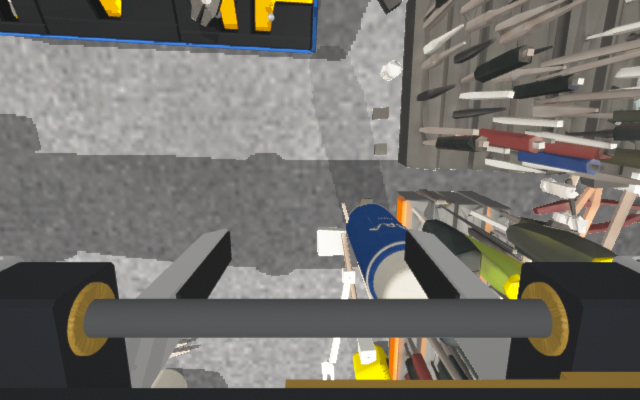

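The scene view shows the stand at (192-327,143-228), the pliers at (290-355,285-340) with nose next to the jar at (366,303), and the can at (390,188). The side view shows cutters on the far end insert at (250,228). The wrist view sees only the stand's edge, so I cast coarse rays before moving above the stand.

Create h.py:
```python
import numpy as np,cv2
from cell import robot
from scipy.spatial.transform import Rotation as R
def ray(info,u,v,z=0,P=None,n=None):
    T=np.array(info['pose']);d=T[:3,:3]@[(u-info['cx'])/info['fx'],(v-info['cy'])/info['fy'],1]
    o=T[:3,3]
    if n is None:n=np.array([0,0,1.]);P=np.array([0,0,z])
    return o+d*((P-o)@n)/(d@n)
def proj(info,p):
    T=np.array(info['pose']);c=T[:3,:3].T@(np.array(p)-T[:3,3]);return np.array([info['fx']*c[0]/c[2]+info['cx'],info['fy']*c[1]/c[2]+info['cy']])
def rot(s=None):
    q=(s or robot.read_state())['eef_rot'];return R.from_quat([q[1],q[2],q[3],q[0]])
def snap(name,f=None):
    s=robot.read_state();i=robot.camera_info(name);im=robot.grab_frame(name)[:,:,::-1].copy()
    if f:cv2.imwrite('pics/'+f,im)
    return s,i,im
```

Run:
```python
from h import *
a=robot.camera_info('scene');b=robot.camera_info('side')
for p in[(192,178),(213,228),(327,200),(298,143)]:
    print('sc',p,ray(a,*p,0).round(3),ray(a,*p,.02).round(3),ray(a,*p,.12).round(3))
for p in[(197,230),(325,335),(378,270),(238,222),(325,294)]:
    print('sd',p,ray(b,*p,0).round(3),ray(b,*p,.02).round(3),ray(b,*p,.12).round(3))
for p in[(292,331),(312,340),(347,293)]:print('pl',ray(a,*p,.006).round(3))
print('jar',ray(a,366,290,.055), 'can',ray(a,392,158,.19))
```

```text
sc (192, 178) [0.424 0.48  0.   ] [0.411 0.436 0.02 ] [0.348 0.214 0.12 ]
sc (213, 228) [0.369 0.169 0.   ] [0.358 0.136 0.02 ] [ 0.305 -0.026  0.12 ]
sc (327, 200) [0.686 0.141 0.   ] [0.664 0.11  0.02 ] [ 0.55  -0.047  0.12 ]
sc (298, 143) [0.861 0.578 0.   ] [0.832 0.53  0.02 ] [0.685 0.29  0.12 ]
sd (197, 230) [0.8   0.204 0.   ] [0.779 0.222 0.02 ] [0.672 0.315 0.12 ]
sd (325, 335) [0.39  0.315 0.   ] [0.382 0.331 0.02 ] [0.339 0.406 0.12 ]
sd (378, 270) [0.383 0.111 0.   ] [0.375 0.132 0.02 ] [0.333 0.239 0.12 ]
sd (238, 222) [0.74  0.129 0.   ] [0.72 0.15 0.02] [0.623 0.254 0.12 ]
sd (325, 294) [0.442 0.228 0.   ] [0.431 0.246 0.02 ] [0.381 0.335 0.12 ]
pl [ 0.353 -0.229  0.006]
pl [ 0.37  -0.264  0.006]
pl [ 0.491 -0.202  0.006]
jar [ 0.48527759 -0.25929243  0.055     ] can [ 0.70599187 -0.06970775  0.19      ]
```

The manual's scale: shifts go in cm and turns go in units of 0.05 rad. Converting my numbers, 0.2 m is 20, -0.135 m is -13.5.

```bash
python3 nudge.py '[5,-3,-3,0,0,0,10,-7,-3,0,0,0,15,-11,-3,0,0,0,20,-13.5,-3,0,0,0,20,-13.5,-3,0,0,0]'
python3 - <<'E'
from h import *
s,i,im=snap('wrist','w1.png');print(s['eef_pos'],np.round(i['pose'],4).tolist())
cv2.imwrite('pics/w1c.png',cv2.resize(im[0:300,100:500],(800,600),interpolation=cv2.INTER_CUBIC))
E
```

```text
time: 0.65
eef_pos: [0.5384, 0.2015, 0.2526]
eef_rot: [-0.0, 0.707, 0.707, 0.0]
wrist_force: [0.8, -0.3, 0.8]
width: 0.0937
grasp_force: 0.0
[0.53839417 0.20150991 0.25262969] [[1.0, 0.0015, 0.0001, 0.5381], [0.0015, -0.9734, -0.229, 0.2669], [-0.0002, 0.229, -0.9734, 0.4149], [0.0, 0.0, 0.0, 1.0]]
```

View pics/w1c.png

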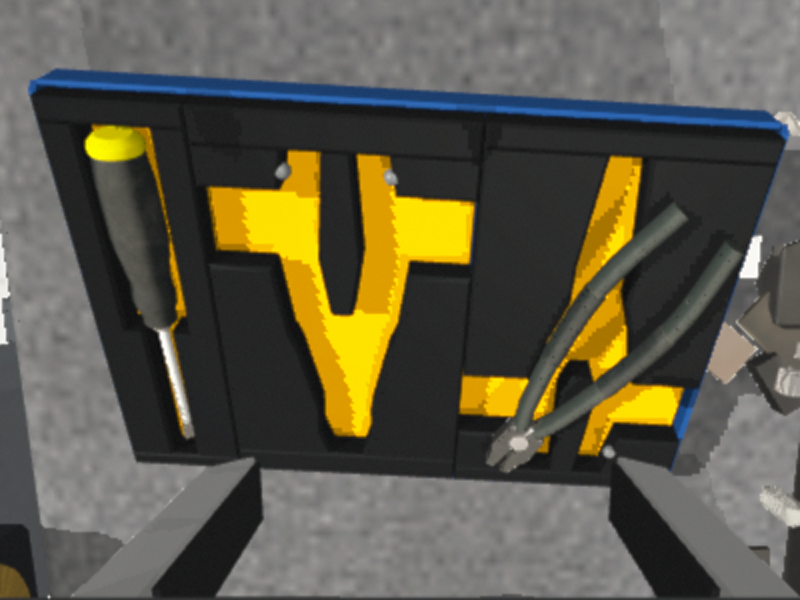

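The wrist view shows everything clearly. In crop pixels: cutter insert in the middle with nubs (282,171), (390,177), long-nose insert on the right with a nub at (609,452), cutters with head at (505,455) and handle ends at (680,212), (735,252). I'll take a second, tilted view for triangulation.

In the tool's units: -0.12 m is -12, -0.08 m is -8, 0.436 rad is 8.72.

```bash
python3 nudge.py '[-4,1,0,0,3,0,-8,2,0,0,6,0,-12,2,0,0,8.72,0,-12,2,0,0,8.72,0,-12,2,0,0,8.72,0]'
python3 - <<'E'
from h import *
import pickle
s,i,im=snap('wrist','w2.png');print(s['eef_pos'],np.round(i['pose'],4).tolist())
pickle.dump((s,i),open('w2.pkl','wb'))
cv2.imwrite('pics/w2c.png',cv2.resize(im[0:300,100:500],(800,600),interpolation=cv2.INTER_CUBIC))
E
```

```text
time: 1.2
eef_pos: [0.5602, 0.075, 0.2515]
eef_rot: [-0.153, 0.693, 0.687, 0.154]
wrist_force: [-0.2, -0.0, 0.1]
width: 0.0935
grasp_force: 0.0
[0.56015649 0.07495366 0.25153539] [[1.0, -0.0068, -0.0001, 0.5601], [-0.0067, -0.9788, 0.2046, 0.0655], [-0.0015, -0.2046, -0.9789, 0.4263], [0.0, 0.0, 0.0, 1.0]]
```

View pics/w2c.png

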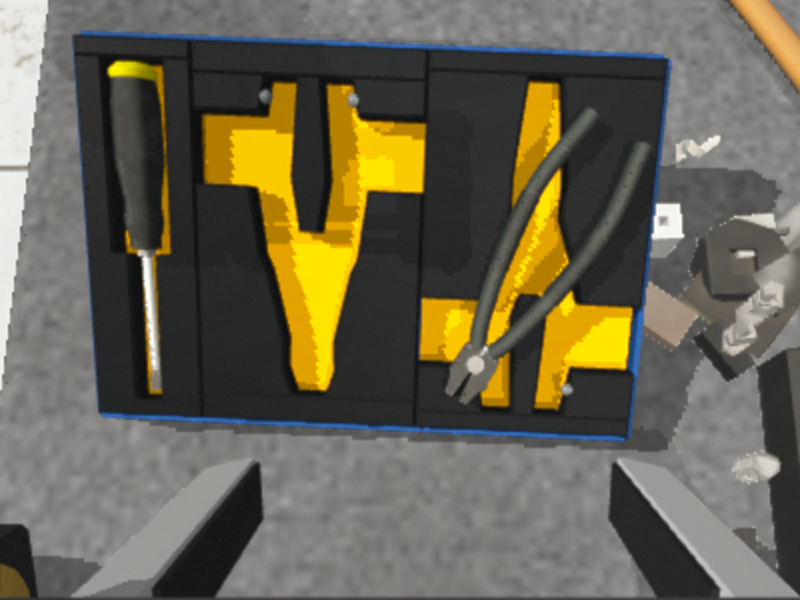

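```bash
cat >> h.py <<'E'
import pickle
def tri(i1,p1,i2,p2):
    A=[];b=[]
    for i,p in((i1,p1),(i2,p2)):
        T=np.array(i['pose']);d=T[:3,:3]@[(p[0]-i['cx'])/i['fx'],(p[1]-i['cy'])/i['fy'],1];d/=np.linalg.norm(d)
        M=np.eye(3)-np.outer(d,d);A.append(M);b.append(M@T[:3,3])
    A=np.vstack(A);b=np.hstack(b);x=np.linalg.lstsq(A,b,rcond=None)[0];return x,np.linalg.norm(A@x-b)
E
python3 - <<'E'
from h import *
s2,i2=pickle.load(open('w2.pkl','rb'))
i1=dict(i2);i1['pose']=[[1.0,0.0015,0.0001,0.5381],[0.0015,-0.9734,-0.229,0.2669],[-0.0002,0.229,-0.9734,0.4149],[0,0,0,1]]
a=cv2.imread('pics/w1.png');b=cv2.imread('pics/w2.png')
def ref(im,p):
    u,v=int(100+p[0]/2),int(p[1]/2);w=im[v-6:v+7,u-6:u+7].astype(float)
    m=(w.min(2)>70)&(w.max(2)-w.min(2)<40);ys,xs=np.nonzero(m);print('  n',m.sum(),end=' ');return (u-6+xs.mean(),v-6+ys.mean())
for n,p,q in[('cL',(282,171),(265,96)),('cR',(390,178),(353,99)),('lR',(609,452),(567,389))]:
    P,Q=ref(a,p),ref(b,q);x,e=tri(i1,P,i2,Q);print(n,P,Q,x.round(4),round(e,4))
for n,p,q in[('TL',(33,92),(76,40)),('TR',(786,133),(667,58)),('div top',(484,122),(428,53)),('BL',(135,458),(100,414)),('divlow',(457,468),(416,422)),('driverblade',(188,436),(155,392))]:
    P=(100+p[0]/2,p[1]/2);Q=(100+q[0]/2,q[1]/2);x,e=tri(i1,P,i2,Q);print(n,x.round(4),round(e,4))
E
```

```text
n 48   n 26 cL (np.float64(240.85416666666666), np.float64(85.39583333333333)) (np.float64(231.80769230769232), np.float64(47.42307692307692)) [0.4737 0.2948 0.1074] 0.0004
  n 39   n 29 cR (np.float64(295.05128205128204), np.float64(88.38461538461539)) (np.float64(276.41379310344826), np.float64(49.55172413793103)) [0.5191 0.2926 0.1066] 0.0001
  n 40   n 28 lR (np.float64(404.9), np.float64(226.35)) (np.float64(383.2142857142857), np.float64(194.5)) [0.6335 0.1534 0.0465] 0.0006
TL [0.3764 0.3245 0.1114] 0.0002
TR [0.6788 0.3089 0.1151] 0.0005
div top [0.5577 0.313  0.1145] 0.0
BL [0.3661 0.1445 0.0289] 0.0006
divlow [0.55   0.1386 0.0291] 0.0013
driverblade [0.397  0.1575 0.0283] 0.0001
```

```bash
cat >> h.py <<'E'
yaw=-.049;c,s_=np.cos(np.radians(25)),np.sin(np.radians(25))
h_=np.array([-np.sin(yaw),np.cos(yaw),0]);e=np.array([np.cos(yaw),np.sin(yaw),0])
U=h_*c+np.array([0,0,s_]);N=-h_*s_+np.array([0,0,c])   # uphill along slope, normal
E
python3 - <<'E'
from h import *
nb=np.array([[0.4737,0.2948,0.1074],[0.5191,0.2926,0.1066],[0.6335,0.1534,0.0465]])
print('N',nb@N,'U',nb@U,'e',nb@e)
s2,i2=pickle.load(open('w2.pkl','rb'));b=cv2.imread('pics/w2.png')
d=np.mean(nb@N)-.0125
hsv=cv2.cvtColor(b,cv2.COLOR_BGR2HSV);m=cv2.inRange(hsv,(18,150,90),(35,255,255));m[:, :195]=0;m[215:]=0
n,l,st,ce=cv2.connectedComponentsWithStats(m)
for k in range(1,n):
    if st[k,4]<150:continue
    ys,xs=np.nonzero(l==k);p=np.array([ray(i2,x,y,P=N*d,n=N) for x,y in zip(xs,ys)]);u,r=p@U,p@e
    print(st[k],'U',u.min().round(4),u.max().round(4),'e',r.min().round(4),r.max().round(4))
    for q in np.arange(u.min(),u.max(),.01):
        t=np.sort(r[abs(u-q)<.0008])
        if len(t):
            g=np.nonzero(np.diff(t)>.003)[0];print('  ',q.round(4),[(a[0].round(4),a[-1].round(4)) for a in np.split(t,g+1)])
E
```

```text
N [-0.03690646 -0.03764265 -0.03572197] U [0.33327622 0.332962   0.18663439] e [0.45869202 0.50414528 0.62522604]
[ 201   41  112  155 6884] U 0.1773 0.3423 e 0.4219 0.5412
   0.1773 [(np.float64(0.4724), np.float64(0.4759)), (np.float64(0.4852), np.float64(0.4875))]
   0.1873 [(np.float64(0.4701), np.float64(0.4921))]
   0.1973 [(np.float64(0.4679), np.float64(0.492))]
   0.2073 [(np.float64(0.468), np.float64(0.492))]
   0.2173 [(np.float64(0.4658), np.float64(0.4942))]
   0.2273 [(np.float64(0.4637), np.float64(0.4976))]
   0.2373 [(np.float64(0.4616), np.float64(0.4997))]
   0.2473 [(np.float64(0.4584), np.float64(0.503))]
   0.2573 [(np.float64(0.4552), np.float64(0.5062))]
   0.2673 [(np.float64(0.4542), np.float64(0.4752)), (np.float64(0.4873), np.float64(0.5072))]
   0.2773 [(np.float64(0.4533), np.float64(0.472)), (np.float64(0.4895), np.float64(0.5092))]
   0.2873 [(np.float64(0.4513), np.float64(0.4699)), (np.float64(0.4906), np.float64(0.5102))]
   0.2973 [(np.float64(0.4222), np.float64(0.4689)), (np.float64(0.4916), np.float64(0.5403))]
   0.3073 [(np.float64(0.4226), n
[... 1676 characters left out ...]
.6112), np.float64(0.6597))]
   0.2223 [(np.float64(0.6126), np.float64(0.6598))]
   0.2323 [(np.float64(0.6175), np.float64(0.6588))]
[310 149  29  32 762] U 0.1978 0.2332 e 0.5417 0.5728
   0.1978 [(np.float64(0.5425), np.float64(0.5459)), (np.float64(0.5551), np.float64(0.5608))]
   0.2078 [(np.float64(0.5421), np.float64(0.566))]
   0.2178 [(np.float64(0.5418), np.float64(0.5701))]
   0.2278 [(np.float64(0.5426), np.float64(0.5718))]
[340 176  15  27 263] U 0.173 0.2039 e 0.5777 0.5943
   0.173 [(np.float64(0.5792), np.float64(0.5943))]
   0.183 [(np.float64(0.581), np.float64(0.5937))]
   0.193 [(np.float64(0.585), np.float64(0.5931))]
   0.203 [(np.float64(0.5902), np.float64(0.5925))]
```

Run:
```python
from h import *
s2,i2=pickle.load(open('w2.pkl','rb'))
i1=dict(i2);i1['pose']=[[1.0,0.0015,0.0001,0.5381],[0.0015,-0.9734,-0.229,0.2669],[-0.0002,0.229,-0.9734,0.4149],[0,0,0,1]]
d=-.0493
b=cv2.imread('pics/w2.png');g=b.astype(int)
for n,p,q in[('piv',(519,443),(476,364)),('eL',(680,212),(590,113)),('eR',(735,252),(643,147))]:
    P=(100+p[0]/2,p[1]/2);Q=(100+q[0]/2,q[1]/2);x,er=tri(i1,P,i2,Q);y=ray(i2,*Q,P=N*(d+.0225),n=N)
    print(n,'tri U,e,N',(x@U).round(4),(x@e).round(4),(x@N-d).round(4),er.round(4),'plane',(y@U).round(4),(y@e).round(4))
# mask: tool grey-green among region
hsv=cv2.cvtColor(b,cv2.COLOR_BGR2HSV);m=((g.max(2)>50)&(hsv[:,:,1]<110)).astype('uint8');m[:, :320]=0;m[:,425:]=0;m[:50]=0;m[205:]=0
n,l,st,ce=cv2.connectedComponentsWithStats(m);k=1+np.argmax(st[1:,4]);print(st[k])
ys,xs=np.nonzero(l==k);p=np.array([ray(i2,x,y,P=N*(d+.0225),n=N) for x,y in zip(xs,ys)]);q=np.c_[p@U,p@e].astype('float32')
r=cv2.minAreaRect(q);print(r)
ev,vec=np.linalg.eigh(np.cov(q.T));print(q.mean(0),vec[:,1])
cv2.imwrite('pics/m.png',cv2.resize(((l==k)*255).astype('uint8')[0:220,320:440],(480,880)))
```

```text
piv tri U,e,N 0.2005 0.5734 0.0251 0.0001 plane 0.2001 0.5735
eL tri U,e,N 0.3287 0.6241 0.0229 0.0008 plane 0.3286 0.6236
eR tri U,e,N 0.3134 0.6512 0.0251 0.0005 plane 0.3136 0.6515
[ 322   53  103  150 2724]
((0.2523330748081207, 0.6005867123603821), (0.16260987520217896, 0.05065770447254181), 28.299522399902344)
[0.25486553 0.6020239 ] [-0.87964861 -0.47562414]
```

```bash
cat >> h.py <<'E'
d=-.0493
def go(u,r,n,th):   # target TCP: slope coords (n above floor), angle of tool x from U toward e
    s=robot.read_state();C=rot(s).as_matrix();x=U*np.cos(th)+e*np.sin(th);y=e*np.cos(th)-U*np.sin(th)
    T=np.c_[x,y,-N];p=U*u+e*r+N*(n+d)
    print(np.round(C.T@(p-s['eef_pos']),4),R.from_matrix(C.T@T).as_rotvec().round(3),'t',round(s['time'],2),'w',round(s['width'],4),'g',np.round(s['grasp_force'],1),'F',np.round(rot(s).inv().apply(s['wrist_force']),1))
def at():
    s=robot.read_state();p=s['eef_pos'];C=rot(s).as_matrix();print('U,e,n',round(p@U,4),round(p@e,4),round(p@N-d,4),'th',np.arctan2(C[:,0]@e,C[:,0]@U).round(4))
E
python3 -c "
from h import *
at();go(.2938,.6227,.09,.491)"
```

```text
U,e,n 0.2015 0.5556 0.2332 th -0.0398
[0.0896 0.0736 0.1418] [-0.019  0.006  0.531] t 1.25 w 0.094 g 0.0 F [1.3 0.2 0.1]
```

```bash
python3 nudge.py '[3,2,3,-0.1,0,2.8,5.5,4.5,6,-0.2,0,5.6,7.5,6.5,10,-0.3,0,8.4,8.96,7.36,14.18,-0.38,0.12,10.62,8.96,7.36,14.18,-0.38,0.12,10.62]' 0.094; python3 -c "
from h import *
at();go(.2938,.6227,.0355,.491)
s,i,im=snap('wrist','w3.png')
cv2.imwrite('pics/w3.png',im)"
```

```text
time: 1.75
eef_pos: [0.6303, 0.2283, 0.1573]
eef_rot: [-0.185, 0.848, 0.484, 0.112]
wrist_force: [-0.9, 0.0, -0.7]
width: 0.0941
grasp_force: 0.0
U,e,n 0.3012 0.6184 0.0825 th 0.4854
[-0.0043  0.0077  0.0469] [-0.009  0.004  0.006] t 1.75 w 0.0941 g 0.0 F [-0.7 -0.7  0.7]
```

View pics/w3.png

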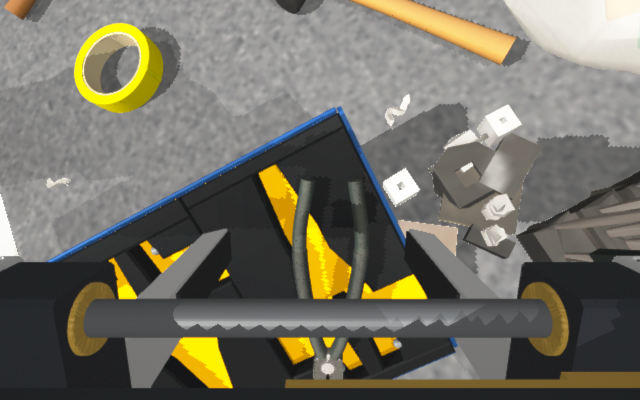

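The cutters' handles at (303,190)-(357,190) straddle the tool midline about 12 px to the right, consistent with the measured remaining offset. I'll check settling.

```bash
python3 -c "
from h import *
at();go(.2938,.6227,.0355,.491)"; python3 nudge.py '[0,0,0,0,0,0]'; python3 -c "
from h import *
at();go(.2938,.6227,.0355,.491)"
```

```text
U,e,n 0.2996 0.6195 0.0855 th 0.4829
[-0.0034  0.0059  0.0499] [-0.007  0.003  0.008] t 1.8 w 0.0941 g 0.0 F [-0.8  0.6 -0.5]
time: 1.9
eef_pos: [0.6332, 0.2221, 0.162]
eef_rot: [-0.183, 0.848, 0.484, 0.116]
wrist_force: [0.2, -0.1, -0.3]
width: 0.0943
grasp_force: 0.0
U,e,n 0.2976 0.6216 0.0893 th 0.4839
[-0.0029  0.0029  0.0538] [-0.002  0.001  0.007] t 1.9 w 0.0943 g 0.0 F [-0.1  0.3  0.3]
```

In the tool's units: -0.003 m is -0.3, 0.003 m is 0.3, 0.007 rad is 0.14.

```bash
python3 nudge.py '[-0.3,0.3,2,0,0,0.14,-0.3,0.3,4,0,0,0.14,-0.3,0.3,4,0,0,0.14,-0.3,0.3,4,0,0,0.14]'; python3 -c "
from h import *
at();go(.2938,.6227,.0355,.491)"
```

```text
time: 2.3
eef_pos: [0.6359, 0.2336, 0.1251]
eef_rot: [-0.183, 0.85, 0.48, 0.116]
wrist_force: [0.6, 0.5, 1.1]
width: 0.094
grasp_force: 0.0
U,e,n 0.2925 0.6237 0.0509 th 0.4933
[ 0.0006 -0.0015  0.0154] [-0.    -0.001 -0.002] t 2.3 w 0.094 g 0.0 F [ 1.1  0.1 -0.8]
```

In the tool's units: 0.0145 m is 1.45, 0.007 m is 0.7.

```bash
python3 nudge.py '[0,-0.1,0.7,0,0,0,0,-0.1,1.45,0,0,0,0,-0.1,1.45,0,0,0,0,-0.1,1.45,0,0,0]'; python3 -c "
from h import *
at();go(.2938,.6227,.0355,.491)"
python3 nudge.py '[0,0,0,0,0,0,0,0,0,0,0,0,0,0,0,0,0,0,0,0,0,0,0,0]' 0.03 40;python3 -c "
from h import *
at();go(.2938,.6227,.0355,.491)"
```

```text
time: 2.7
eef_pos: [0.6348, 0.2409, 0.1108]
eef_rot: [-0.184, 0.85, 0.48, 0.115]
wrist_force: [-0.0, -0.8, 0.5]
width: 0.0938
grasp_force: 0.0
U,e,n 0.2931 0.6222 0.0349 th 0.4936
[ 0.0009  0.0001 -0.0006] [-0.002 -0.    -0.003] t 2.7 w 0.0938 g 0.0 F [-0.5  0.2 -0.8]
time: 3.1
eef_pos: [0.6349, 0.2408, 0.111]
eef_rot: [-0.184, 0.85, 0.48, 0.115]
wrist_force: [-0.2, 1.0, 0.3]
width: 0.0655
grasp_force: 0.0
U,e,n 0.2931 0.6223 0.0351 th 0.4937
[ 0.0008 -0.     -0.0004] [-0.001 -0.    -0.003] t 3.1 w 0.0655 g 0.0 F [ 0.8 -0.7  0.2]
```

```bash
python3 nudge.py '[0,0,0,0,0,0,0,0,0,0,0,0,0,0,0,0,0,0,0,0,0,0,0,0]' 0.03 40;python3 -c "
from h import *
at();go(.2938,.6227,.0355,.491)
s,i,im=snap('wrist','w4.png')"
```

```text
time: 3.5
eef_pos: [0.6349, 0.2408, 0.1109]
eef_rot: [-0.184, 0.85, 0.48, 0.115]
wrist_force: [-0.4, -0.1, 0.3]
width: 0.0489
grasp_force: 40.0
U,e,n 0.2931 0.6223 0.035 th 0.4936
[ 0.0008 -0.     -0.0005] [-0.001 -0.    -0.003] t 3.5 w 0.0489 g 40.0 F [-0.2 -0.3 -0.3]
```

In the tool's units: -0.05 m is -5, -0.02 m is -2.

```bash
python3 nudge.py '[0,0,-2,0,0,0,0,0,-5,0,0,0,0,0,-5,0,0,0,0,0,-5,0,0,0]';python3 -c "
from h import *
at();go(.2598+.0465,.4812,.0355+.045,0)
s,i,im=snap('wrist','w5.png')
pickle.dump((s,i),open('w5.pkl','wb'))"
```

```text
time: 3.95
eef_pos: [0.634, 0.2197, 0.1563]
eef_rot: [-0.184, 0.85, 0.48, 0.116]
wrist_force: [-0.4, 0.4, -1.8]
width: 0.0491
grasp_force: 40.0
U,e,n 0.2931 0.6224 0.0851 th 0.4936
[-0.0553 -0.1306  0.0047] [-0.001 -0.001 -0.494] t 3.95 w 0.0491 g 40.0 F [-0.6 -0.2  1.8]
```

View pics/w5.png

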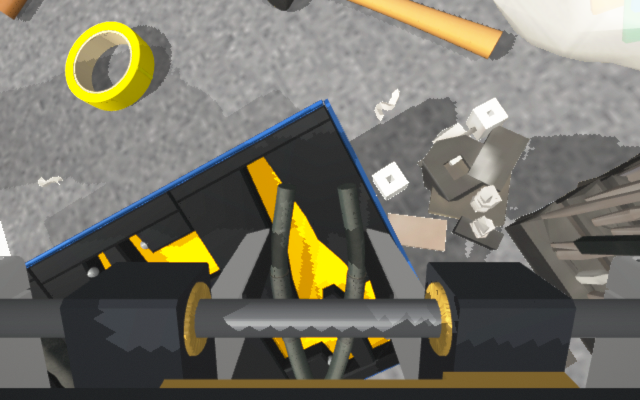

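Cutters are held; handle ends are at (287,188) and (347,187), wires symmetric between the pads. I'll measure their position in the tool frame.

Run:
```python
from h import *
s,i=pickle.load(open('w5.pkl','rb'));C=rot(s)
for zz in(.008,.0125):
  for q in[(287,187.5),(347,186.5)]:
    n=C.as_matrix()[:,2];P=s['eef_pos']+n*zz
    print(zz,C.inv().apply(ray(i,*q,P=P,n=n)-s['eef_pos']).round(4))
```

```text
0.008 [ 0.0328 -0.0152  0.008 ]
0.008 [0.0333 0.0145 0.008 ]
0.0125 [ 0.0319 -0.0156  0.0125]
0.0125 [0.0324 0.0148 0.0125]
```

In the tool's units: -0.1306 m is -13.06, -0.1 m is -10, -0.494 rad is -9.88.

```bash
python3 nudge.py '[-1,-3.5,-1,0,0,-2.6,-2.5,-7,-1,0,0,-5.2,-4,-10,-1,0,0,-7.6,-5.53,-13.06,-1,-0.02,-0.02,-9.88,-5.53,-13.06,-1,-0.02,-0.02,-9.88,-5.53,-13.06,-1,-0.02,-0.02,-9.88,-5.53,-13.06,-1,-0.02,-0.02,-9.88]';python3 -c "
from h import *
at();go(.2598+.0465,.4812,.055,0)"
```

```text
time: 4.7
eef_pos: [0.4936, 0.2345, 0.1705]
eef_rot: [-0.149, 0.707, 0.673, 0.156]
wrist_force: [1.3, -0.3, -2.6]
width: 0.0487
grasp_force: 40.0
U,e,n 0.3062 0.4816 0.0947 th 0.0007
[ 0.0001 -0.0003  0.0397] [-0.001  0.    -0.001] t 4.7 w 0.0487 g 40.0 F [-1.3  1.3  2.3]
```

In the tool's units: 0.05 m is 5, 0.025 m is 2.5.

```bash
python3 nudge.py '[0.1,-0.03,2.5,0,0,0,0.1,-0.03,5,0,0,0,0.1,-0.03,5,0,0,0,0.1,-0.03,5,0,0,0]';python3 -c "
from h import *
at();go(.307,.4812,.0355,0)"
python3 nudge.py '[0,0,0.6,0,0,0,0,0,1.2,0,0,0,0,0,1.2,0,0,0,0,0,1.2,0,0,0]';python3 -c "
from h import *
at();go(.307,.4812,.019,0)
s,i,im=snap('wrist','w6.png')"
```

```text
time: 5.1
eef_pos: [0.4942, 0.2561, 0.1258]
eef_rot: [-0.15, 0.707, 0.673, 0.156]
wrist_force: [-0.3, -0.3, -1.6]
width: 0.0489
grasp_force: 40.0
U,e,n 0.3069 0.4811 0.045 th 0.0006
[0.0001 0.0002 0.0095] [-0.002  0.001 -0.001] t 5.1 w 0.0489 g 40.0 F [-0.9 -0.3  1.3]
time: 5.5
eef_pos: [0.4943, 0.2613, 0.1153]
eef_rot: [-0.149, 0.707, 0.673, 0.157]
wrist_force: [-0.8, 0.3, -1.4]
width: 0.0487
grasp_force: 40.0
U,e,n 0.3072 0.4809 0.0333 th -0.0003
[-0.0002  0.0003  0.0143] [-0.  0.  0.] t 5.5 w 0.0487 g 40.0 F [-0.4 -0.8  1.4]
```

View pics/w6.png

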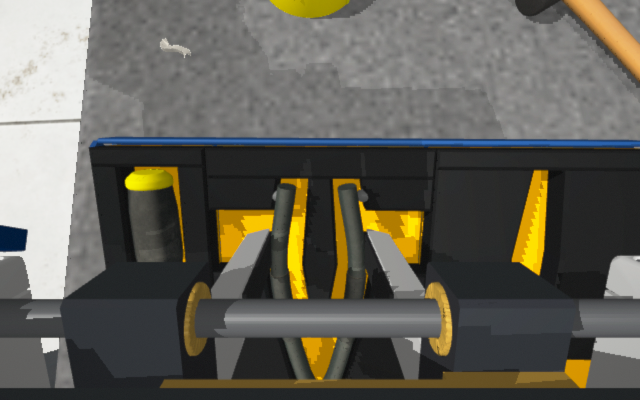

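Cutters hover just above the mouth: handle ends at (287,187), (347,187), tongue about 306-334 between them, nubs (276,196), (362,197). I'll check the lateral offset numerically.

Run:
```python
from h import *
i=robot.camera_info('wrist');im=cv2.imread('pics/w6.png');hsv=cv2.cvtColor(im,cv2.COLOR_BGR2HSV)
for r in(184,192,200,206):
    print(r,''.join('Y' if (h[1]>150 and h[2]>90 and 15<h[0]<35) else ('.' if h[2]<48 else 'h') for h in hsv[r,262:376]))
def E_(u,v,n): return (ray(i,u,v,P=N*(d+n),n=N)@e).round(4),(ray(i,u,v,P=N*(d+n),n=N)@U).round(4)
for v,us in((196,(276,362)),):print('nub',[E_(u,v,.0125) for u in us])
print('ends',[E_(u,186,.0208) for u in(287,347)])
print('rim',E_(320,140,.016))
```

```text
184 ...................h...hhhhhhhYYYYYYYYYYYYYYYYh.......................hYYYYYYYYYYYhhhhhhhhhhhYYYYYh...............
192 ............hhhhhhhhhhhhhhhhhh...hYYYYYYYYYYYh.........................YYYYYhhhhhhhhhhhhhhhhh..hhhhhhhhh..........
200 ............hhhhhhhhhhhhhhhh....hYYYYYYYYYYYY..........................hYYYYYYhhhhhhhhhhhhhhh...hhhhhhhhh.........
206 .............hhhhhhhhhhhhhh....YYYYYYYYYYYYYh...........................YYYYYYYhhhhhhhhhhhhhhh..hYYYYYh...........
nub [(np.float64(0.4584), np.float64(0.333)), (np.float64(0.5044), np.float64(0.3331))]
ends [(np.float64(0.4651), np.float64(0.34)), (np.float64(0.4955), np.float64(0.3401))]
rim (np.float64(0.4818), np.float64(0.3628))
```

In the tool's units: 0.006 m is 0.6, 0.003 m is 0.3.

```bash
python3 nudge.py '[0,0.08,0.3,0,0,0,0,0.08,0.6,0,0,0,0,0.08,0.6,0,0,0]' - 60;python3 -c "
from h import *
at();go(.307,.4815,.019,0)"
python3 nudge.py '[0,0,0.3,0,0,0,0,0,0.6,0,0,0,0,0,0.6,0,0,0]';python3 -c "
from h import *
at();go(.307,.4815,.019,0)"
```

```text
time: 5.85
eef_pos: [0.4958, 0.2638, 0.1096]
eef_rot: [-0.149, 0.707, 0.673, 0.157]
wrist_force: [4.0, -1.0, -2.4]
width: 0.0486
grasp_force: 60.0
U,e,n 0.3072 0.4823 0.027 th -0.0
[-0.0002 -0.0008  0.008 ] [0.001 0.    0.   ] t 5.85 w 0.0486 g 60.0 F [-1.7  4.   1.8]
time: 6.15
eef_pos: [0.495, 0.2667, 0.1038]
eef_rot: [-0.149, 0.707, 0.673, 0.156]
wrist_force: [2.5, 1.3, -7.4]
width: 0.0485
grasp_force: 60.0
U,e,n 0.3072 0.4814 0.0206 th -0.0003
[-0.0002  0.0002  0.0016] [-0.001  0.     0.   ] t 6.15 w 0.0485 g 60.0 F [-1.8  2.4  7.3]
```

In the tool's units: 0.003 m is 0.3, 0.0015 m is 0.15.

```bash
python3 nudge.py '[0,0,0.15,0,0,0,0,0,0.3,0,0,0,0,0,0.3,0,0,0]';python3 -c "
from h import *
at();go(.307,.4815,.019,0)"
```

```text
time: 6.45
eef_pos: [0.4953, 0.2675, 0.1024]
eef_rot: [-0.149, 0.707, 0.673, 0.157]
wrist_force: [-4.7, -9.3, 19.6]
width: 0.0485
grasp_force: 60.0
U,e,n 0.3074 0.4816 0.0189 th -0.0003
[-0.0004 -0.0001 -0.0001] [-0.001 -0.     0.   ] t 6.45 w 0.0485 g 60.0 F [ -0.3  -4.3 -21.8]
```

```bash
python3 nudge.py '[0,0,-0.2,0,0,0,0,0,-0.2,0,0,0,0,0,-0.2,0,0,0]' 0.07; python3 nudge.py '[0,0,-3,0,0,0,0,0,-7,0,0,0,-4,0,-11,0,0,0,-9,0,-15,0,0,0,-13,0,-17,0,0,0,-13,0,-17,0,0,0,-13,0,-17,0,0,0]' 0.094;python3 - <<'E'
from h import *
at()
s,i,im=snap('wrist','w7.png');pickle.dump((s,i),open('w7.pkl','wb'))
cv2.imwrite('pics/w7c.png',cv2.resize(im[0:300,100:500],(800,600),interpolation=cv2.INTER_CUBIC))
E
```

```text
time: 6.75
eef_pos: [0.4951, 0.2669, 0.1033]
eef_rot: [-0.149, 0.707, 0.673, 0.156]
wrist_force: [-0.1, 0.3, 0.6]
width: 0.0683
grasp_force: 0.0
time: 7.45
eef_pos: [0.4864, 0.0753, 0.2027]
eef_rot: [-0.149, 0.708, 0.672, 0.157]
wrist_force: [0.9, 0.8, 0.1]
width: 0.0941
grasp_force: 0.0
U,e,n 0.1754 0.4822 0.1911 th 0.003
```

View pics/w7c.png

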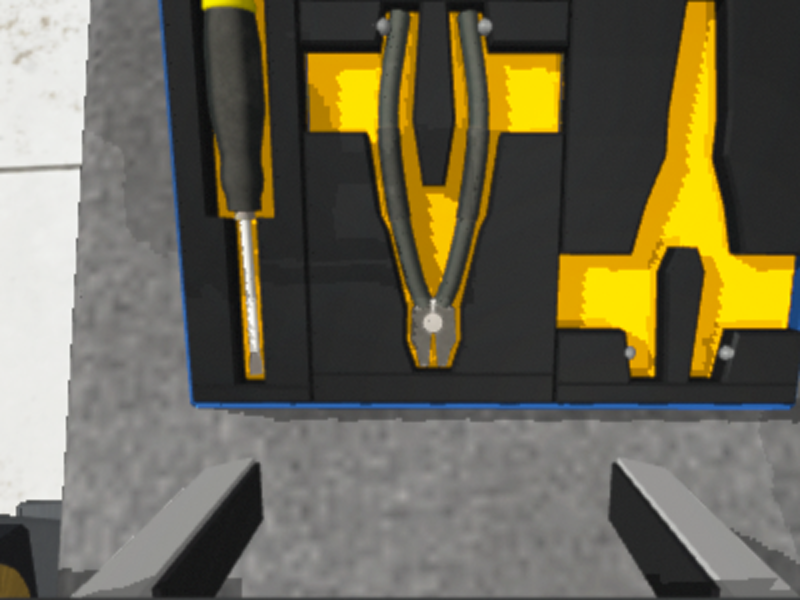

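Cutters are home: both handles lie between the slot walls under the nubs (383,27), (485,27), head in the nose at (433,340). Long-nose nubs are at (629,352), (726,352). Next: the pliers on the bench.

```bash
cat >> h.py <<'E'
def god(p,psi):
    s=robot.read_state();C=rot(s).as_matrix();x=np.array([np.cos(psi),np.sin(psi),0]);z=np.array([0,0,-1.])
    T=np.c_[x,np.cross(z,x),z]
    print(np.round(C.T@(np.array(p)-s['eef_pos']),4),R.from_matrix(C.T@T).as_rotvec().round(3),'t',round(s['time'],2),'w',round(s['width'],4),'g',np.round(s['grasp_force'],1),'F',np.round(s['wrist_force'],1),'pos',s['eef_pos'].round(4),'psi',np.arctan2(C[1,0],C[0,0]).round(4))
E
python3 - <<'E'
from h import *
s,i=pickle.load(open('w7.pkl','rb'))
for q in[(629,352),(726,352),(383,27),(485,27)]:
    y=ray(i,100+q[0]/2,q[1]/2,P=N*(d+.0125),n=N);print((y@U).round(4),(y@e).round(4))
b=cv2.imread('pics/w7.png');hsv=cv2.cvtColor(b,cv2.COLOR_BGR2HSV);m=cv2.inRange(hsv,(18,150,90),(35,255,255));m[:,:370]=0;m[195:]=0
ys,xs=np.nonzero(m);p=np.array([ray(i,x,y,P=N*d,n=N) for x,y in zip(xs,ys)]);u,r=p@U,p@e;print('U',u.min(),u.max())
for q in np.arange(.17,.34,.01):
    t=np.sort(r[abs(u-q)<.0008])
    if len(t):print(q.round(3),t[0].round(4),t[-1].round(4),((t[0]+t[-1])/2).round(4))
god([.41,-.21,.2],.3)
print(robot.read_state()['joint_positions'])
E
```

```text
0.1869 0.5771
0.1868 0.6247
0.3324 0.4592
0.3323 0.5044
U 0.1724103487654563 0.34674835018270916
0.18 0.5804 0.6242 0.6023
0.19 0.5788 0.6254 0.6021
0.2 0.5429 0.6588 0.6009
0.21 0.5426 0.6586 0.6006
0.22 0.5432 0.6585 0.6008
0.23 0.5428 0.6593 0.601
0.24 0.5797 0.6249 0.6023
0.25 0.582 0.6229 0.6025
0.26 0.5852 0.62 0.6026
0.27 0.5883 0.6173 0.6028
0.28 0.5924 0.6135 0.603
0.29 0.532 0.6145 0.5732
0.3 0.5316 0.6136 0.5726
0.31 0.5313 0.6127 0.572
0.32 0.531 0.7474 0.6392
0.33 0.5952 0.7326 0.6639
[-0.2645 -0.0617 -0.1205] [-0.266 -0.38   1.2  ] t 7.5 w 0.0941 g 0.0 F [ 0.   0.9 -0.5] pos [0.4862 0.0772 0.2025] psi 1.5205
[ 0.00635423  0.17589132  0.00578364  2.07813228 -0.54829022  0.9471183
  0.30068768]
```

The manual's scale: shifts go in cm and turns go in units of 0.05 rad. Converting my numbers, -0.2645 m is -26.45, -0.25 m is -25, 1.067 rad is 21.34.

```bash
python3 nudge.py '[-3,0,-2,-0.6,-0.84,2.66,-6,-1,-5,-1.2,-1.68,5.32,-10,-2,-7,-1.8,-2.54,8,-14,-3,-9,-2.36,-3.38,10.66,-18,-4,-10,-2.96,-4.22,13.34,-22,-5,-12,-3.54,-5.06,16,-25,-6,-12,-4.14,-5.92,18.66,-26.45,-6.17,-12.05,-4.72,-6.76,21.34]' 0.094; python3 nudge.py '[0,0,0,0,0,1.4,0,0,0,0,0,2.8,0,0,0,0,0,2.8,0,0,0,0,0,2.8]'
python3 - <<'E'
from h import *
god([.41,-.21,.2],.3)
s,i,im=snap('wrist','w8.png');pickle.dump((s,i),open('w8.pkl','wb'))
print(robot.read_state()['joint_positions'])
E
```

```text
time: 8.3
eef_pos: [0.4097, -0.2105, 0.1993]
eef_rot: [-0.017, 0.977, 0.213, 0.018]
wrist_force: [-0.6, 1.0, -0.5]
width: 0.0943
grasp_force: 0.0
time: 8.7
eef_pos: [0.4109, -0.2087, 0.1999]
eef_rot: [-0.019, 0.989, 0.149, 0.017]
wrist_force: [-0.1, 0.6, -0.4]
width: 0.0939
grasp_force: 0.0
[-0.0012  0.001  -0.0002] [-0.033 -0.039 -0.001] t 8.7 w 0.0939 g 0.0 F [-0.1  0.6 -0.4] pos [ 0.4109 -0.2087  0.1999] psi 0.2985
[ 0.10475723  0.0907371   0.28259592  2.10996501 -0.09412371  0.93682299
 -0.83071112]
```

View pics/w8.png

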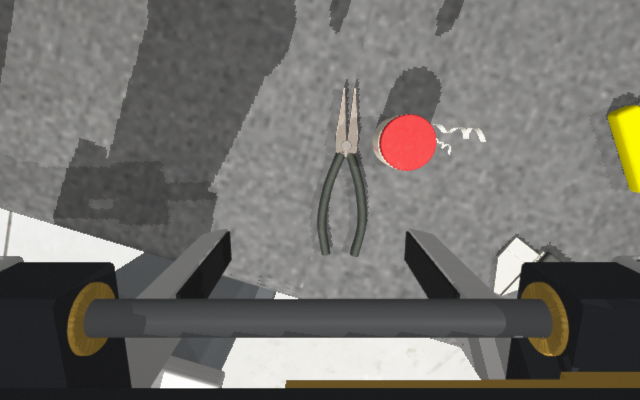

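The view shows the pliers: tip (352,81), pivot (347,146), handle ends (325,254), (354,255), widest outer edges (318,208) and (368,208). The jar lid sits at (407,142), right of the nose.

Run:
```python
from h import *
s,i=pickle.load(open('w8.pkl','rb'))
f=lambda u,v,z=.007:ray(i,u,v,z)[:2]
tip=f(352,81);piv=f(347,146,.011);end=f(339.5,254.5);mid=f(343,208)
im=cv2.imread('pics/w8.png').astype(int)
# handles: dark greenish pixels darker than bench
g=im.max(2);hsv=cv2.cvtColor(im.astype('uint8'),cv2.COLOR_BGR2HSV)
for r in(170,190,200,210,220,240):print(r,''.join(f'{v//10:x}' if v<160 else '#' for v in g[r,308:380]))
a=end-tip;L=np.linalg.norm(a);a/=L;print('len',L,'psi nose',np.arctan2(-a[1],-a[0]))
for n,p in(('tip',tip),('piv',piv),('mid',mid),('end',end)):print(n,p,'along',(p-tip)@a,'perp',np.cross(a,p-tip))
print('jar',f(407,142,.055),'r',np.linalg.norm(f(378,142,.055)-f(437,142,.055)))
```

```text
170 ddddddddddcccbbbcccca6689aaa978deeccccccbb8789aaa8757999deefffffeeeddddd
190 ccccddedcccbbb7679aaa878deeeeeeeeeeddcbbbbbabaa7689aa986699aeeeeffffffff
200 ddddcccccccb6689aa9768deeeeeeeedddcccccccccddddc96799aa9769defffffffeeee
210 eeedcccccc7689aa98669cddddeeefffffedddddddccccccc9679aa9866aeeedddddddee
220 dddccdddc7689a997679aeffeedddddddddddddeecccccccb86789a98669deeeeeeeeeee
240 ddddcccdedd979aa9865699aeeeeeedddddddcccccccc75689aa988cddddddeeeedddeef
len 0.1769047307424196 psi nose 0.24448006824865434
tip [ 0.52405714 -0.20263202] along 0.0 perp 0.0
piv [ 0.46348222 -0.21719927] along 0.062299658643030956 perp -0.0005282017855513729
mid [ 0.40172407 -0.23331034] along 0.1261210341756253 perp 0.0001550976420935206
end [ 0.35241297 -0.24545214] along 0.1769047307424196 perp 0.0
jar [ 0.48275127 -0.26290464] r 0.05052963569303525<stdin>:10: DeprecationWarning: Arrays of 2-dimensional vectors are deprecated. Use arrays of 3-dimensional vectors instead. (deprecated in NumPy 2.0)
```

```bash
python3 -c "
from h import *
god([.3927,-.2354,.07],.2445)"
```

```text
[-0.0301  0.0241  0.1281] [-0.034 -0.039  0.054] t 8.75 w 0.0939 g 0.0 F [-0.2  0.  -0.8] pos [ 0.4108 -0.209   0.2   ] psi 0.2978
```

In the tool's units: 0.1281 m is 12.81, 0.08 m is 8, 0.054 rad is 1.08.

```bash
python3 nudge.py '[-1,1,4,-0.68,-0.78,1.08,-2,2,8,-0.68,-0.78,1.08,-3.01,2.41,12.81,-0.68,-0.78,1.08,-3.01,2.41,12.81,-0.68,-0.78,1.08,-3.01,2.41,12.81,-0.68,-0.78,1.08,-3.01,2.41,12.81,-0.68,-0.78,1.08]'
python3 - <<'E'
from h import *
god([.3927,-.2354,.0195],.2445)
s,i,im=snap('wrist','w9.png');g=im.astype(int).max(2)
# handle ends in this view
for c in range(285,365,6):print(c,''.join(f'{v//10:x}' if v<160 else '#' for v in g[140:230:2,c]))
C=rot(s)
E
```

```text
time: 9.35
eef_pos: [0.3938, -0.2364, 0.0723]
eef_rot: [0.001, 0.993, 0.121, 0.001]
wrist_force: [-0.4, -0.5, 0.5]
width: 0.094
grasp_force: 0.0
[-0.001  -0.0013  0.0528] [ 0.001 -0.002 -0.003] t 9.35 w 0.094 g 0.0 F [-0.4 -0.5  0.5] pos [ 0.3938 -0.2364  0.0723] psi 0.2417
285 ddcccccca76566788999aaaaaaaaaaaaaaaaa98887887
291 65677899aaabaaaaa9998777666655567777777777777
297 ababaaa998766679eeeeeeeeeeeeeeeeeedcbcccddddd
303 87667ceeddeefffffffeeeefeeeeeeffeeeddddddddcc
309 cccdedeeddddeeeeeeefffffffeeeeeeffeeeeedddccb
315 ccccccddddccdeeeeeeedcdddddccddefedcddddccccc
321 7777acdddcbbbbbbcccbcbbbceedddeeeeedeeffffeee
327 9bbaaa9877668bcddcbbbbbccdeddcccccccccdeedddd
333 4677899aabbaaaa9877766679cdddddddddddcdccccdd
339 7999998655667899aabaaaaaaa9999888777666666556
345 eeffee999aa99999975556677889999aaaaabaaaaaaab
351 eefffffeeeeffeebeffbaeea9abaaaa99987765556666
357 cdefffedddeeefffffffffefff#####ffeeeeddeeeeee
363 dddeeedcccdeeefffff##fffffffffffeeeeddeeeeeef
```

```bash
python3 nudge.py '[-0.1,-0.1,2.6,0,0,0,-0.1,-0.1,5.2,0,0,0,-0.1,-0.1,5.2,0,0,0,-0.1,-0.1,5.2,0,0,0,-0.1,-0.1,5.2,0,0,0]'; python3 -c "
from h import *
god([.3927,-.2354,.0195],.2445)"
```

```text
time: 9.9
eef_pos: [0.392, -0.2356, 0.0195]
eef_rot: [0.0, 0.993, 0.12, 0.001]
wrist_force: [0.5, -0.0, 0.3]
width: 0.0938
grasp_force: 0.0
[0.0007 0.     0.    ] [ 0.001 -0.001 -0.003] t 9.9 w 0.0938 g 0.0 F [ 0.5 -0.   0.3] pos [ 0.392  -0.2356  0.0195] psi 0.2414
```

In the tool's units: -0.17 m is -17, -0.15 m is -15.

```bash
python3 nudge.py '[0,0,0,0,0,0,0,0,0,0,0,0,0,0,0,0,0,0,0,0,0,0,0,0,0,0,0,0,0,0,0,0,0,0,0,0,0,0,0,0,0,0,0,0,0,0,0,0]' 0.03 50; python3 nudge.py '[0,0,-2,0,0,0,0,0,-6,0,0,0,0,0,-11,0,0,0,0,0,-15,0,0,0,0,0,-17,0,0,0,0,0,-17,0,0,0,0,0,-17,0,0,0]'
python3 - <<'E'
from h import *
s,i,im=snap('wrist','w10.png');pickle.dump((s,i),open('w10.pkl','wb'))
hsv=cv2.cvtColor(im,cv2.COLOR_BGR2HSV);g=im.astype(int).max(2)
for r in range(170,226,3):print(r,''.join(f'{v//10:x}' if v<160 else '#' for v in g[r,270:370:1]))
go(.2596-.044,.601,.08,0)
E
```

```text
time: 10.7
eef_pos: [0.3909, -0.2354, 0.0182]
eef_rot: [0.0, 0.993, 0.12, -0.0]
wrist_force: [-0.2, 1.2, 0.3]
width: 0.0494
grasp_force: 50.0
time: 11.4
eef_pos: [0.3909, -0.2352, 0.1878]
eef_rot: [0.0, 0.993, 0.12, -0.0]
wrist_force: [-0.2, -0.2, -1.5]
width: 0.0492
grasp_force: 50.0
170 eeeeeddc74445666677766665557efeeeeeeeeeeeeeeddcccccccddddeeeeeed7667899aaaaaa9987655adddcccbccdeeddd
173 ddddccc74445566666676655546beeeeeeeeeeeeeeeeedddddeeddddddeeeeffe86678899aaaaa9986656beeeddddddddddd
176 eedddda5445566667766665546beeeeeedddddeeeeeeeeeeeeeeedddddeeeeeefe8667899aaaaaa9987656deeeeddddddeee
179 eedeed64445566676666655458effeeddddddddeeeeffffeeddddddddddeeeeefee7667799aaaaa99986657dddeeeeeeeeee
182 ddddc74445566677666655557deeeeedddddddeeeeffffeeeeeeeeeeedddeeeeeeed76678999aaaa9987656affeeeeeeeeee
185 ddddb5444556676776655556beeeeeeeddddeeeeeeffeeeeeeeeffffffeeeddddeeda6667899aaaaaa987656aefeeddddddd
188 eeed74445666677766655558ddddddeeeeeeeeeeeeeeeddddddeeeeeeeeeddddddddc9666789aaaaa99987657effffeeeeed
191 eeeb5445566677776655556deeeeeeeeeeefffeddcccdddddddddddeeeeeeeeedddddd86677
[... 572 characters left out ...]
445bf##fffeeeeeddeeeeeeeeeedddddddeeedddddeeeeeeddddddddc666778999aaa9987656cdddddd
212 c5344555555555444447dffffffeeeeeeeeeeeeefeeeeedddddddeeeeeeeeeeeeedddddddd96667899aaaa99886659deeeee
215 9444555555555544445beeeeeeeeeeddeeeeeefffffffeeeeeeeeeeeeeeeefffffeeddddddc6667789aaaaa9987657deeeee
218 7444555555555545446cddddddddddddeeefeeddddddeeeeeeeeddcddeeeffffffeedddddcc9666789aaabaa997655aeeeee
221 6444555555555455447deeddddddddddddddddddcccccdddddddccdddeeffffffeeddddddddd76677999aaaa9987657deeee
224 544455555555555545bffeeedeeeeeeddddddddccccbcccdddeeeeeeeeeffffffeeeeeeedddd96667899aaaa9998656bdddd
[ 0.3051 -0.3244  0.068 ] [ 0.278  0.376 -1.26 ] t 11.45 w 0.0496 g 50.0 F [-0.6 -0.7  2. ]
```

Run:
```python
from h import *
s,i=pickle.load(open('w10.pkl','rb'));C=rot(s);n=C.as_matrix()[:,2]
print(proj(i,s['eef_pos']+C.apply([.129,0,.0135])),proj(i,s['eef_pos']+C.apply([.06,0,.008])))
g=cv2.imread('pics/w10.png').astype(int);sp=g.max(2)-g.min(2);g=g.max(2)
for r in range(0,150,5):print(r,''.join(f'{v//16:x}' for v in g[r,285:350]))
```

```text
[316.93568742 -26.53077467] [316.7843217  131.56086684]
0 88888888878888888887888888888888878888888887888865555555555555555
5 88888888878888888787788888888888878888888887888665555555555555555
10 99998888767888888887788778888888878888888888888865555555555555555
15 88888877778888888888777777888888878888888888788665555555555556666
20 77788888788888888888777777788888878888888888878755555555555555666
25 87777888678888888877877777778888788888888877888876555555555556665
30 87777788788888888888878888888888788888888888887888777876666655555
35 88888887888888888888887999988888788888888888888788888888888655555
40 78888887888888888888887888888888788888888888877778888888888865555
45 88888878888888888888888688888888788888888888888877888888888886555
50 88877768888888888888888788888887888888888888888887778888888888665
55 88888878888888888888888878888886888888888888888887888888888888855
60 88888788888888888888888878888886888888888888888888788888887888886
65 88888788888888888888887787999887888888888888888888888888888888999
70 88888888888888888888888887899988888888888888888888889999999988888
75 88887888
[... 333 characters left out ...]

100 9999887888888888888688888888888888888888888888888777777777899788a
105 998888788888888888888867788888888878888888888888888778777789aacc9
110 999998888888888888888888888999988888888888888888888777777778aabbd
115 88888888886333333344457888899899876544444444333347777777777789ccc
120 88888888632233334444444433699999733333444444443333477777777777777
125 88899973223333444444443333346665322233356444444444333577778777777
130 99999322233344444444333334787777773222456666666555443336888877778
135 88842223334444444433333478888888888734445566666665554433369999988
140 86322333444444444333337888888888899998434455566666665544334888877
145 42233344444444433333599988888888888877774444555666666655443347888
```

Run:
```python
from h import *
s,i=pickle.load(open('w10.pkl','rb'));C=rot(s);n=C.as_matrix()[:,2];P=s['eef_pos']+n*.012
g=cv2.imread('pics/w10.png').astype(int).max(2)
g=cv2.GaussianBlur(g.astype('uint8'),(1,5),0).astype(int)
out=[]
for r in list(range(118,150,4))+list(range(165,228,4)):
    th=115 if r<150 else 178
    row=g[r]<th
    def runs(a,b):
        x=np.arange(a,b)[row[a:b]]
        if len(x)==0:return None
        sp=np.split(x,np.nonzero(np.diff(x)>2)[0]+1);k=max(sp,key=len);return k[0]-.5,k[-1]+.5
    L=runs(240,312);Q=runs(314,385)
    if L is None or Q is None:continue
    y=[C.inv().apply(ray(i,u,r,P=P,n=n)-s['eef_pos'])for u in(*L,*Q)]
    out.append((y[0][0],(y[0][1]+y[3][1])/2,(y[1][1]+y[2][1])/2));print(r,L,Q,np.round([y[0][0],y[0][1],y[1][1],y[2][1],y[3][1]],4),np.round(out[-1][1:],4))
o=np.array(out);print(np.polyfit(o[:,0],o[:,1],1),np.polyfit(o[:,0],o[:,2],1))
```

```text
118 (np.float64(293.5), np.float64(311.5)) (np.float64(316.5), np.float64(335.5)) [ 0.0663 -0.0112 -0.0026 -0.0001  0.009 ] [-0.0011 -0.0014]
122 (np.float64(291.5), np.float64(311.5)) (np.float64(315.5), np.float64(337.5)) [ 0.0644 -0.0122 -0.0026 -0.0006  0.01  ] [-0.0011 -0.0016]
126 (np.float64(290.5), np.float64(311.5)) (np.float64(313.5), np.float64(338.5)) [ 0.0625 -0.0128 -0.0026 -0.0016  0.0105] [-0.0011 -0.0021]
130 (np.float64(289.5), np.float64(310.5)) (np.float64(317.5), np.float64(340.5)) [ 0.0606 -0.0133 -0.0031  0.0003  0.0115] [-0.0009 -0.0014]
134 (np.float64(287.5), np.float64(309.5)) (np.float64(319.5), np.float64(341.5)) [ 0.0587 -0.0143 -0.0036  0.0013  0.0121] [-0.0011 -0.0011]
138 (np.float64(286.5), np.float64(307.5)) (np.float64(321.5), np.float64(343.5)) [ 0.0568 -0.0148 -0.0045  0.0023  0.0131] [-0.0009 -0.0011]
142 (np.float64(285.5), np.float64(306.5)) (np.float64(323.5), np.float64(344.5)) [ 0.0548 -0.0153 -0.005   0.0033  0.0136] [-0.0009 -0.0009]
146 (np.float64(284.5), np.float64(304.5)) (np.float64(324.5), np.float64(346.5)) [ 0.0529 -0.0159 -0.006 
[... 1659 characters left out ...]
, np.float64(384.5)) [ 0.0209 -0.0395 -0.0027 -0.0016  0.0347] [-0.0024 -0.0022]
213 (np.float64(239.5), np.float64(311.5)) (np.float64(313.5), np.float64(384.5)) [ 0.0188 -0.0397 -0.0027 -0.0017  0.0348] [-0.0024 -0.0022]
217 (np.float64(239.5), np.float64(311.5)) (np.float64(313.5), np.float64(384.5)) [ 0.0167 -0.0398 -0.0027 -0.0017  0.0349] [-0.0024 -0.0022]
221 (np.float64(239.5), np.float64(311.5)) (np.float64(313.5), np.float64(384.5)) [ 0.0145 -0.0399 -0.0027 -0.0017  0.035 ] [-0.0024 -0.0022]
225 (np.float64(239.5), np.float64(311.5)) (np.float64(313.5), np.float64(384.5)) [ 0.0124 -0.04   -0.0027 -0.0017  0.0351] [-0.0024 -0.0022]
[ 0.03456172 -0.00325038] [ 0.01920522 -0.00261649]
```

Run:
```python
from h import *
im=cv2.imread('pics/w8.png')
for r in range(74,104,2):print(r,im[r,344].tolist(),im[r,346].tolist(),im[r,348].tolist(),im[r,354].tolist(),im[r,357].tolist())
go(.2596-.0457,.601,.13,.017)
```

```text
74 [143, 144, 145] [141, 142, 144] [141, 141, 143] [144, 146, 145] [130, 131, 132]
76 [146, 149, 151] [143, 146, 147] [140, 141, 142] [145, 147, 150] [131, 132, 131]
78 [145, 147, 149] [137, 140, 139] [138, 139, 141] [151, 153, 155] [127, 129, 129]
80 [136, 137, 139] [94, 95, 97] [131, 132, 132] [148, 150, 152] [97, 98, 98]
82 [127, 128, 128] [85, 86, 85] [124, 124, 125] [140, 141, 142] [92, 93, 93]
84 [124, 125, 126] [86, 86, 86] [91, 91, 91] [136, 138, 139] [91, 92, 92]
86 [93, 95, 95] [86, 87, 86] [125, 126, 127] [105, 105, 107] [94, 95, 96]
88 [198, 210, 216] [86, 87, 87] [96, 97, 97] [167, 176, 183] [95, 95, 95]
90 [174, 186, 199] [73, 73, 74] [79, 79, 80] [198, 211, 222] [91, 92, 92]
92 [171, 184, 196] [70, 71, 72] [110, 110, 112] [174, 188, 199] [90, 92, 92]
94 [155, 168, 179] [70, 71, 72] [113, 115, 115] [166, 181, 196] [92, 92, 93]
96 [167, 181, 194] [75, 76, 77] [112, 113, 114] [169, 186, 203] [93, 95, 97]
98 [173, 187, 200] [74, 76, 78] [84, 86, 87] [170, 186, 200] [92, 92, 93]
100 [175, 188, 201] [77, 78, 80] [114, 117, 117] [173, 186, 201] [90, 90, 92]
102 [160, 172, 183] [85, 86, 87] [113, 116, 115] [171, 186, 199] [90, 92, 93]
[ 0.2986 -0.3027  0.0234] [ 0.28   0.372 -1.243] t 11.45 w 0.0496 g 50.0 F [-0.6 -0.7  2. ]
```

In the tool's units: -0.3 m is -30, -0.27 m is -27, -1.03 rad is -20.6.

```bash
python3 nudge.py '[1,-5,0,0.6,0.8,-2.6,3,-9,0,1.2,1.6,-5.2,6,-13,0,1.7,2.4,-7.8,10,-17,0,2.2,3.1,-10.4,14,-21,0,2.8,3.9,-13,18,-24,0,3.4,4.6,-15.6,22,-27,1,3.9,5.4,-18,26,-30,1,4.4,6.1,-20.6]';python3 -c "
from h import *
at();go(.2596-.0457,.601,.1,.017)"
```

```text
time: 12.25
eef_pos: [0.5631, 0.1087, 0.1759]
eef_rot: [-0.123, 0.787, 0.59, 0.13]
wrist_force: [0.5, -1.1, -1.1]
width: 0.0494
grasp_force: 50.0
U,e,n 0.1977 0.557 0.1511 th 0.2278
[0.029  0.0361 0.0516] [ 0.053  0.073 -0.209] t 12.25 w 0.0494 g 50.0 F [-1.2  0.8  0.7]
```

Row 87 is the true bright jaw tip (the darker part was shadow), which makes the length 171 mm and confirms a 0.017 rad yaw in the grip.

In the tool's units: 0.015 m is 1.5, 0.0516 m is 5.16, -0.209 rad is -4.18.

```bash
python3 nudge.py '[1,1.5,1,0.6,0.7,-2.2,2.9,3.61,2,1.06,1.46,-4.18,2.9,3.61,5.16,1.06,1.46,-4.18,2.9,3.61,5.16,1.06,1.46,-4.18,2.9,3.61,5.16,1.06,1.46,-4.18,2.9,3.61,5.16,1.06,1.46,-4.18]';python3 -c "
from h import *
at();go(.2596-.0457,.601,.045,.017)"
```

```text
time: 12.85
eef_pos: [0.609, 0.1405, 0.1394]
eef_rot: [-0.149, 0.714, 0.666, 0.156]
wrist_force: [0.2, 0.6, -1.3]
width: 0.0493
grasp_force: 50.0
U,e,n 0.2131 0.6014 0.1038 th 0.0206
[ 0.0009 -0.0006  0.0588] [ 0.004  0.002 -0.004] t 12.85 w 0.0493 g 50.0 F [-0.   0.2  1.4]
```

```bash
python3 nudge.py '[0.08,-0.04,3,0.06,0.02,-0.06,0.08,-0.04,6.4,0.06,0.02,-0.06,0.08,-0.04,6.4,0.06,0.02,-0.06,0.08,-0.04,6.4,0.06,0.02,-0.06]';python3 - <<'E'
from h import *
at();go(.2596-.0457,.601,.0182,.017)
s,i,im=snap('wrist','w11.png');pickle.dump((s,i),open('w11.pkl','wb'))
C=rot(s);P=s['eef_pos']+C.as_matrix()[:,2]*.012
hsv=cv2.cvtColor(im,cv2.COLOR_BGR2HSV)
# expected pixel of nose-body region rows; classify
for r in range(0,180,8):print(r,''.join('Y' if(h[1]>150 and h[2]>90 and 15<h[0]<35) else('.' if h[2]<48 else('h' if h[2]<125 else '#')) for h in hsv[r,265:370]))
print(C.inv().apply(ray(i,317,100,P=P,n=-N)-s['eef_pos']),C.inv().apply(ray(i,317,20,P=P,n=-N)-s['eef_pos']))
E
```

```text
time: 13.25
eef_pos: [0.6105, 0.1684, 0.0823]
eef_rot: [-0.15, 0.713, 0.667, 0.156]
wrist_force: [0.3, -1.0, -2.4]
width: 0.0495
grasp_force: 50.0
U,e,n 0.2143 0.6015 0.0402 th 0.0167
[-0.0004 -0.0005  0.022 ] [0.001 0.    0.   ] t 13.25 w 0.0495 g 50.0 F [-1.9  0.4  1.8]
0 hhhhhhhhhhhhhhhhhhhhhhhhhhh..h#########YYYYYYYYYYYYYYY#########YYYYh.....hhhhhhhhhhhhhhhhhhhhhhhhhhhhhhhh
8 hhhhhhhhhhhhhhhhhhhhhhhhhh...###########YYYYYYYYYYYYY###########YYYYY.....hhhhhhhhhhhhhhhhhhhhhhhhhhhhhhh
16 hhhhhhhhhhhhhhhhhhhhhhhhhh..h############YYYYYYYYYYYY############YYYYh.....hhhhhhhhhhhhhhhhhhhhhhhhhhhhhh
24 hhhhhhhhhhhhhhhhhhhhhhhhh...##############YYYYYYYYYYY#############YYYYh.....hhhhhhhhhhhhhhhhhhhhhhhhhhhhh
32 hhhhhhhhhhhhhhhhhhhhhhhhh..h##############YYYYYYYYYY###############YYYY.....hhhhhhhhhhhhhhhhhhhhhhhhhhhhh
40 hhhhhhhhhhhhhhhhhhhhhhhh..h################YYYYYYYYY################YYYY.....hhhhhhhhhhhhhhhhhhhhhhhhhhhh
48 hhhhhhhhhhhhhhhhhhhhhhhh..##################YYYYYYYY#################YYYh.....hhhhhhhhhhhhhhhhhhhhhhhhhhh
56 hhhhhhhhhhhhhhhhhhhhhhh..h###################YYYYYY############
[... 1063 characters left out ...]
hhhhhhhhhhhhYYYYYYYYYYYYYYhhhhhhhhhhhhhhhhhhhhYYYh.....................hhh
144 hhhhhhhhhhhhhhhh....hhhhh####hhhhhhhhhhhYYYYYYYYYYYYYYYYYYYYhhhhhhh##hhhhhhhhhhhYYYh.....................
152 hhhhhhhhhhhhh.....hhhhh##hhhhhhhhhhhhhYYYYYYYYYYYYYYYYYYYYYYYYYhhhhhhhhhhhhhhhhhhhhYYY.....hhh...........
160 hhhhhhhhhhh.....hhhh####hhhhhhhhhhhYYYYYYYYYYYYYYYYYYYYYYYYYYYYYYYhhhhhhhhhhhhhhhhhhhhYYh....hh..........
168 ...hhhhh.....hhhhhh##hhhhhhhhhhhhYYYYYYYYYYYYYYYYYYYYYYYYYYYYYYYYYYYYhhhhhhhhhhhhhhhhhhhYYh..............
176 ...........hhhhh##hhhhhhhhhhhhhYYYYYYYYYYYYYYYYYYYYYYYYYYYYYYYYYYYYYYYYhhhhhhhhhhhhhhhhhhhhh.............
[ 0.07463065 -0.00064403  0.01197605] [ 0.10959463 -0.00067242  0.01196511]
```

```bash
python3 nudge.py '[0,0,0.4,0,0,0.2,0,0,0.9,0,0,0.2,0,0,0.9,0,0,0.2,0,0,0.9,0,0,0.2]' - 60;python3 -c "
from h import *
at();go(.2596-.0457,.601,.0182,.027)"
python3 nudge.py '[0,0,0.2,0,0,0,0,0,0.5,0,0,0,0,0,0.5,0,0,0]';python3 -c "
from h import *
at();go(.2596-.0457,.601,.0182,.027)"
```

```text
time: 13.7
eef_pos: [0.6106, 0.1726, 0.0733]
eef_rot: [-0.151, 0.716, 0.664, 0.155]
wrist_force: [-0.1, -0.1, -1.0]
width: 0.0491
grasp_force: 60.0
U,e,n 0.2143 0.6014 0.0303 th 0.0266
[-0.0004 -0.0004  0.0121] [0.001 0.    0.   ] t 13.7 w 0.0491 g 60.0 F [-0.5 -0.1  0.9]
time: 14.0
eef_pos: [0.6106, 0.1751, 0.0684]
eef_rot: [-0.151, 0.716, 0.664, 0.155]
wrist_force: [0.4, 1.6, -2.1]
width: 0.0494
grasp_force: 60.0
U,e,n 0.2146 0.6013 0.0248 th 0.0265
[-0.0007 -0.0003  0.0066] [ 0. -0.  0.] t 14.0 w 0.0494 g 60.0 F [0.6 0.3 2.6]
```

In the tool's units: 0.005 m is 0.5, 0.002 m is 0.2.

```bash
python3 nudge.py '[0,0,0.2,0,0,0,0,0,0.5,0,0,0,0,0,0.5,0,0,0]';python3 -c "
from h import *
at();go(.2596-.0457,.601,.0182,.027)"
python3 nudge.py '[0,0,0.15,0,0,0,0,0,0.3,0,0,0,0,0,0.3,0,0,0]';python3 -c "
from h import *
at();go(.2596-.0457,.601,.0182,.027)"
```

```text
time: 14.3
eef_pos: [0.6107, 0.177, 0.0636]
eef_rot: [-0.151, 0.716, 0.664, 0.155]
wrist_force: [1.8, 2.4, -6.1]
width: 0.049
grasp_force: 60.0
U,e,n 0.2142 0.6013 0.0196 th 0.0267
[-0.0003 -0.0003  0.0014] [0.001 0.    0.   ] t 14.3 w 0.049 g 60.0 F [-0.3  1.7  6.6]
time: 14.6
eef_pos: [0.6107, 0.1779, 0.0612]
eef_rot: [-0.151, 0.716, 0.664, 0.155]
wrist_force: [-1.8, -0.7, -0.3]
width: 0.0491
grasp_force: 60.0
U,e,n 0.2141 0.6013 0.017 th 0.0269
[-0.0002 -0.0003 -0.0012] [0. 0. 0.] t 14.6 w 0.0491 g 60.0 F [-0.9 -1.7 -0.1]
```

In the tool's units: 0.0015 m is 0.15, 0.001 m is 0.1.

```bash
python3 nudge.py '[0,0,0.1,0,0,0,0,0,0.15,0,0,0,0,0,0.15,0,0,0]';python3 -c "
from h import *
at();go(.2596-.0457,.601,.0182,.027)"
python3 nudge.py '[0,0,-0.1,0,0,0,0,0,-0.1,0,0,0,0,0,-0.1,0,0,0]' 0.07; python3 nudge.py '[0,0,-3,0,0,0,0,0,-7,0,0,0,-3,-2,-11,0,0,0,-6,-4,-15,0,0,0,-6,-5,-19,0,0,0,-6,-5,-19,0,0,0,-6,-5,-19,0,0,0]' 0.094;python3 - <<'E'
from h import *
at()
s,i,im=snap('wrist','w12.png');pickle.dump((s,i),open('w12.pkl','wb'))
hsv=cv2.cvtColor(im,cv2.COLOR_BGR2HSV)
for p in[(.6,.172),(.6,.2596),(.6,.347),(.577,.1869)]:print(p,proj(i,U*p[1]+e*p[0]+N*(d+.012)).round(1))
for r in range(0,240,5):print(r,''.join('Y' if(h[1]>150 and h[2]>90 and 15<h[0]<35) else('.' if h[2]<48 else('h' if h[2]<125 else '#')) for h in hsv[r,330:440]))
E
```

```text
time: 14.9
eef_pos: [0.6108, 0.1781, 0.0608]
eef_rot: [-0.151, 0.716, 0.664, 0.155]
wrist_force: [-7.0, -7.3, 14.5]
width: 0.0493
grasp_force: 60.0
U,e,n 0.2141 0.6014 0.0166 th 0.0268
[-0.0002 -0.0004 -0.0016] [0.001 0.    0.   ] t 14.9 w 0.0493 g 60.0 F [ -0.9  -6.6 -16.3]
time: 15.2
eef_pos: [0.611, 0.1784, 0.061]
eef_rot: [-0.151, 0.716, 0.664, 0.155]
wrist_force: [-0.6, -0.1, -0.3]
width: 0.0685
grasp_force: 0.0
time: 15.9
eef_pos: [0.5531, 0.0473, 0.2093]
eef_rot: [-0.15, 0.716, 0.664, 0.156]
wrist_force: [0.8, -0.5, 0.4]
width: 0.0939
grasp_force: 0.0
U,e,n 0.1558 0.5501 0.2075 th 0.0267
(0.6, 0.172) [365.6 167.9]
(0.6, 0.2596) [366.2  77.7]
(0.6, 0.347) [366.8 -23.6]
(0.577, 0.1869) [343.1 153.8]
0 hhh....h.hh................hYh####YYYYYY######Yh.......................................................hh#####
5 .hhhhhh.hh.hhhhh.h........hYh#####YYYYYY######YY.......................................................hh#####
10 hhhh.hhhhhhh.h.hh.hhhhh...hYh######YYYY########Yh......................................................hh#####
15 .hhhh.hhhh.hhhhhh.hhhhh..hYh#######YYYY####
[... 4411 characters left out ...]
hh########
210 ##################################hh#######################################################hhhhhhhhhhhh##hhhhh
215 ####hh########################hhhh##########################################################hhhhhhhhhhhhhhhhhh
220 ###hhhhhh#hhhhhhh########hhhhhhhhh########################################################hhhhhhhhh#####hhhhhh
225 hhhh######################hhhh###########hh############################h###################hhhhhhhhhhhhhhhhhhh
230 #####hhhhhhh##############hhhhh###hhhhhhhhhh#################hhhh#####hhh###hh#################hhhhhhhhhhh##hh
235 #########hhhh#########################################hhhhhh###############hh....h#######################hhhhh
```

Both tools sit symmetrically in their cutouts with the handles under the nubs, and the gripper is clear, so I'm handing in.

```bash
python3 -c "
from cell import robot
print(robot.sign_off())"
```

```text
the job is handed in; nothing more can be done
None
```

Both tools are pressed into their own cutouts and released, and I handed the job in at about 16 s. The last wrist images show handles under the nubs and the pliers' jaws inside the cutout; the very tip of the pliers' nose was out of view. The sign-off returned no verdict.

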